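# Load the polishing pot and hold its lid up for the hinge pin

### The job

Gently lower the bigger of the two stone balls into the steel polishing pot, keeping hold until it is at the bottom, and let go of it there. Then lift the pot's lid out of its wooden rack and, keeping it upright, bring its hinge knuckle down between the two knuckles on the pot so that the three holes line up well enough for the 7 mm pin to slide straight through. Finish while still holding the lid there in the gripper, still and not resting on the pot; leave the small ball and everything else on the bench where it is.

Things in the scene. Friction and masses are not known exactly. Their poses are not given: they have to be found in the camera images.
- pot: Open round steel polishing pot fixed to the bench, outer diameter 130, height 64, wall 4, inner floor 5 above the bench. Origin: centre of its underside, on the bench; z up. On its +x side (the side away from the robot, turned by the pot's yaw) it carries the fixed half of the lid hinge.
- pot_hinge (a point): Midpoint between the pot's two fixed hinge knuckles, on their axis; 84 along pot x from the pot's centre, 66 above the bench. Axes as the pot: y along the hinge axis, z up. Knuckles: tubes, outside 22, hole 12, each 14 long, at y = +23 and -23, so a 32 gap between, open above and below, its back (the bracket plate) at x = -16.5. The lid's knuckle goes into the gap from above.
- lid: The pot's steel lid, 0.3 kg, loose, upright in the rack, same from both sides: disc of diameter 120, 6 thick, centre at z = 82; hinge knuckle below (tube 24 long, outside 22, hole 12), joined by a leaf 24 wide. Origin: middle of the knuckle, on its hole's axis. y: along the hole, in the disc's plane; z: up, to the tab; x: normal to the disc.
- lid_tab (a point): Grip point of the lid's lifting tab on top of the disc, 156 above the lid's origin along its z; axes as the lid. The tab is 10 thick (x), 34 wide (y), from z = 138 to 170 of the lid; grip it from above across its thickness.
- rack: Fixed wooden lid rack: base 100 x 160 x 12 high, four posts 12 square up to 102 above the bench, in pairs at y = +52 and -52, with an end board outside each pair, hold the disc: 1.5 play on each face, 2.5 at each end. Origin: centre of the underside. The lid's knuckle rests on the middle of the base, lid axes along the rack's. Lift the lid straight up, 95 or more, to clear the posts.
- ball_big_center (a point): Centre of the bigger polished stone ball, diameter 46, about 0.13 kg, loose. It sits on a rubber ring, its centre about 32 above the bench. When it lies on the pot's floor its centre is 28 above the bench.
- ball_small_center (a point): Centre of the smaller stone ball, diameter 32, on an equal rubber ring, its centre about 22 above the bench. Leave it alone.
- ring_big: Rubber ring fixed to the bench under the big ball: outer diameter 40, inner 28, height 14. Origin: centre of the underside.
- ring_small: Equal rubber ring under the small ball.
- dop_a: Dark steel dop cone standing upright, 90 high, foot diameter 36. Origin: centre of the foot. Leave it alone.
- dop_b: A second dark steel dop cone, the same size. Leave it alone.
- cup: Small white plastic cup, diameter 60, height 45. Origin: centre of the underside. Leave it alone.
- jar: Small white closed jar, diameter 52, height 60. Origin: centre of the underside. Leave it alone.
- pin: The steel hinge pin, diameter 7, 90 long, lying on the bench. A workmate will put it in later. Leave it alone.
- brush: Brush lying on the bench. Leave it alone.

How it is judged:
By the outcome, as a careful person would: the job done as asked, in the order asked, and still so for the second after the job is handed in, while the arm keeps its last pose, push and grip.
It also fails if it takes over 72 s, if anything falls off the work surface, if the arm or the gripper's body presses on something with over 40 N, if the wrist force passes 120 N, or if a joint passes its speed limit or range.

### The arm

A 7-joint arm with a two-finger parallel gripper is mounted at the origin on the work surface. World frame = base frame: x ahead of the robot, y to its left, z up, the work surface at z = 0. Lengths are in m, angles in rad, forces in N, time in s.
With the tool pointing down it reaches from about 0.4 to 0.85 m from the base axis. Payload 10.4 kg.
Tool frame: the origin (TCP) lies on the centre line of the jaws, within the pads' length; the fingertips stand 22 mm ahead of it and the grasp point (between the pads) lies 3 mm ahead of it; z points along the fingers, y is the line along which they close (so a half turn about z gives the same grasp; the last joint's range is limited). The gripper opens to 87 mm and grips with 3 to 60 N. Pads are 19 mm wide; open, the fingers measure 117 mm over their backs; the gripper's body (75 mm by 190 mm) begins 51 mm behind the grasp point.
Start: joints at [-1.311, 0.332, -0.065, 1.46, 0.022, 1.35, -0.088], TCP at [0.174, 0.6, 0.245] pointing down, gripper open.
Joint ranges: [-2.6, 2.6], [-0.5, 2.12], [-1.47, 1.34], [0.16, 2.42], [-1.27, 4.41], [0.06, 2.06], [-2.6, 2.6]. Speed limits (rad/s): [2.22, 2.22, 2.79, 2.79, 3.14, 3.14, 3.14].

### API

Orientations are given as a unit quaternion [x, y, z, w].
In Python, from bench import r gives the robot as it stands.
- The arm moves only by the tool drive_effector, called after "Emit:" as name(argument=value, ...), one argument or row to a line, values as JSON. Schema: {"type":"object","properties":{"increments":{"type":"array","items":{"type":"array","items":{"type":"array","items":{"type":"number"},"minItems":5,"maxItems":5},"minItems":1,"maxItems":12},"minItems":1,"maxItems":1},"force":{"type":"number"},"only":{"type":"string"},"quiet":{"type":"boolean"},"lines":{"type":"string"}},"required":["increments"],"additionalProperties":false}. increments is a list that holds a single list of rows (three levels of brackets), with 1 to 12 rows, each of 5 numbers: dx, dy, dz in m, then a turn about the tool's z in rad, then the finger opening in m; each row is the pose to reach, as a shift and turn from the pose commanded when the call began, along the tool's axes at that moment; what a row does not reach only later rows make up. A row lasts 1/10 s, in which the tool goes at most 0.05 m and 0.15 rad, less where a joint would pass 70% of its speed; a pose out of reach is approached as far as the arm can. The fingers move at their own pace and stop on an object; force is the grip in N (left out, the last holds). Time passes only in rows, so rows that do not move let the fingers close. The tool returns the time, the measured TCP pose, the force, the opening and the grip force at its end. only (a regular expression) keeps the lines of the reply that match it, lines (a string "A,B") keeps lines A to B, and quiet returns only ok. Input that does not fit is refused with a message, and nothing moves.
- r.read_state(): the state, without advancing time (a new reading comes with each control period).
- r.camera(name): name is "scene" or "top" or "wrist"; returns a dict with "img" (384x512x3 uint8, red, green, blue), "fx", "fy", "cx", "cy" (pixels), "pose" (4x4, takes a point from camera to world coordinates). Camera axes: x right, y down, z forward; pixel columns grow to the right and rows downward; lengths in m; the calibration is good to about 2 mm. A picture is of the moment at which its call begins. There is no depth.
- r.close_job(): hands the job in; it is judged then, once.
The state is a dict: "time": time; "joint_positions": joint angles; "joint_vel": joint speeds; "joint_torque": joint torques, N m; "ee_pos": TCP position; "eef_rot": TCP orientation; "ft_force": force on the tool from outside, world axes, zero at the start; "torque": the same for the moment, N m; "width": finger opening in m; "grip_force": force on a finger pad.
Only numpy, scipy, OpenCV 4.12 (cv2) and the standard library are available. Lean on these libraries where they do the work, as an engineer would, in place of code of your own. Each camera call takes 0.05 s, during which the arm holds its last target. There are 200 camera calls.

## Working session

There is one attempt and no reset: what is moved stays moved. The work goes in short steps, Python scripts to look and compute and a tool call to move; the robot and the scene stay as the last step left them, time stands still between calls to the robot, and variables do not carry over. Pictures are saved under pics/ and viewed, at most 10 in all, crops included, and the job is handed in when it is done.

```bash
ls; mkdir -p pics; python3 - <<'E'
from bench import r
import cv2,numpy as np
s=r.read_state();print(s)
for n in("scene","top"):
    c=r.camera(n);cv2.imwrite(f"pics/{n}0.png",c["img"][:,:,::-1]);print(n,c["fx"],c["fy"],c["cx"],c["cy"],np.round(c["pose"],4).tolist())
E
```

```text
bench.py
pics
{'time': 0.0, 'joint_positions': array([-1.31057699,  0.33282551, -0.06470885,  1.46093617,  0.02159332,
        1.34990539, -0.08848954]), 'joint_vel': array([ 1.92682035e-04,  8.38108872e-05, -1.11149052e-04,  1.54331937e-03,
        1.19770860e-03,  5.66182272e-04,  5.72758649e-04]), 'joint_torque': array([ 1.87608362e-03, -6.23253751e+01,  2.61194736e-02, -3.89891875e+01,
       -6.11371058e-02,  4.00636217e-02,  1.18892222e-04]), 'ee_pos': array([0.17431293, 0.59982887, 0.24378535]), 'eef_rot': array([ 1.40919886e-01,  9.90020762e-01, -6.86074209e-04, -6.94340058e-05]), 'ft_force': array([-0.85827823,  0.25282274, -0.20664847]), 'torque': array([-0.0603557 ,  0.01595975,  0.00781988]), 'grip_force': 0.0, 'width': 0.08725026881479828}
scene 451.7911391534204 451.7911391534204 249.50388483702335 188.02821605182635 [[0.4723, 0.6179, -0.6286, 1.3408], [0.8814, -0.3349, 0.3331, -0.4331], [-0.0048, -0.7114, -0.7028, 0.9926], [0.0, 0.0, 0.0, 1.0]]
top 399.26777481311717 399.26777481311717 258.1177182563617 187.1676314273937 [[0.0188, -0.9907, 0.135, 0.4176], [-0.9996, -0.016, 0.0221, -0.0107], [-0.0197, -0.1353, -0.9906, 1.2378], [0.0, 0.0, 0.0, 1.0]]
```

```bash
python3 - <<'E'
import cv2
for n in("scene","top"):
    i=cv2.imread(f"pics/{n}0.png");cv2.imwrite(f"pics/{n}0b.png",cv2.resize(i,(800,600),interpolation=cv2.INTER_CUBIC))
E
```

```text
(no output)
```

View pics/scene0b.png

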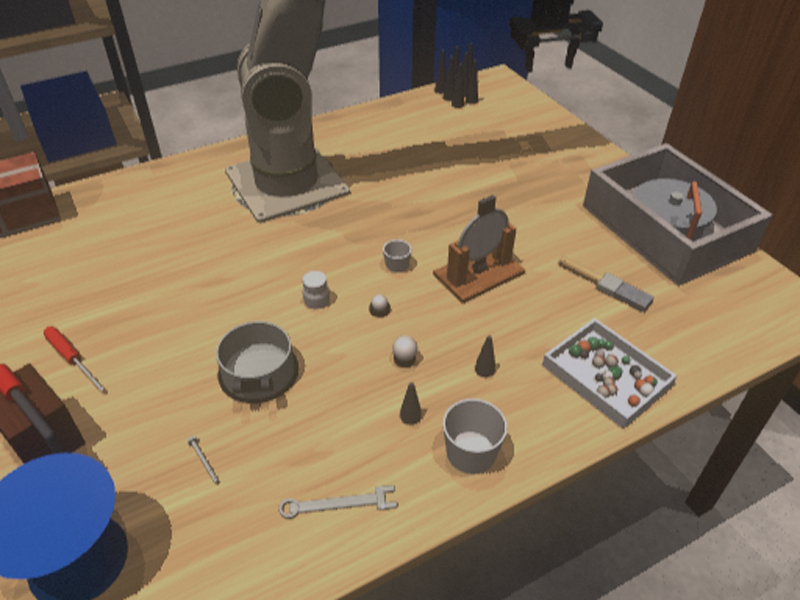

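View pics/top0b.png

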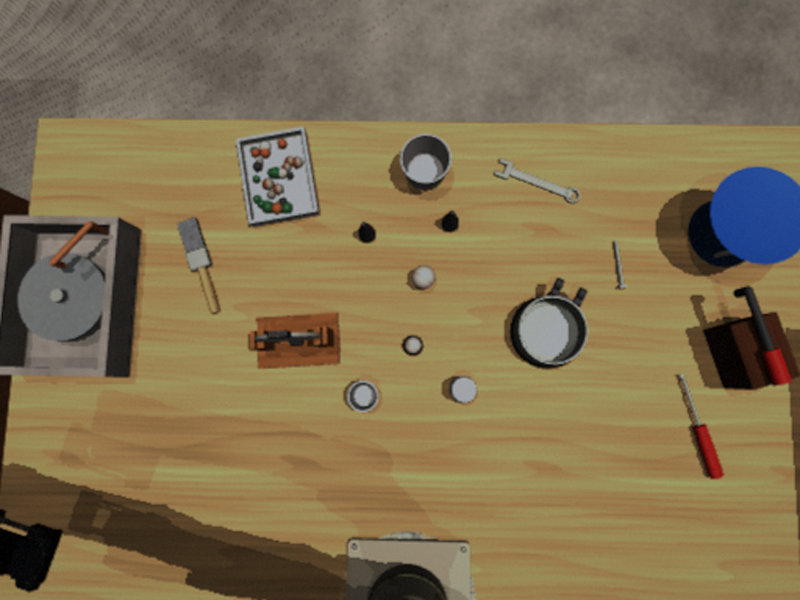

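The scene picture shows the pot at about (254,360), the big ball at (404,350), the small ball at (379,304), and the lid in its rack at (483,240). In the top picture the pot is at (549,329) with knuckles at (557,287) and (580,296). The big ball is at (423,278), the small one at (413,345), and the rack at (297,341).

```bash
cat > h.py <<'E'
import numpy as np, cv2
from bench import r
from scipy.spatial.transform import Rotation as R
from scipy.optimize import least_squares
def proj(c,P):
    P=np.atleast_2d(P);T=np.linalg.inv(c["pose"]);q=P@T[:3,:3].T+T[:3,3]
    return np.c_[c["fx"]*q[:,0]/q[:,2]+c["cx"],c["fy"]*q[:,1]/q[:,2]+c["cy"]]
def ray(c,p):
    d=c["pose"][:3,:3]@[(p[0]-c["cx"])/c["fx"],(p[1]-c["cy"])/c["fy"],1];return c["pose"][:3,3],d
def onz(c,p,z):
    o,d=ray(c,p);return o+d*(z-o[2])/d[2]
def tri(cs,ps):
    f=lambda X:np.concatenate([proj(c,X)[0]-p for c,p in zip(cs,ps)])
    s=least_squares(f,[.5,0,.05]);return s.x,s.fun
def z2o(p):return (np.array(p)+.5)/1.5625-.5
def tool(P,yaw_of_y=None):
    "shift from current TCP to world P in tool axes"
    s=r.read_state();return R.from_quat(s["eef_rot"]).inv().apply(np.array(P)-s["ee_pos"])
E
python3 - <<'E'
from h import *
s,t=r.camera("scene"),r.camera("top")
def T(n,a,b):
    x,f=tri([s,t],[z2o(a),z2o(b)]);print(n,x.round(4),f.round(2))
T("big",(404,350),(423,278)); T("small",(379.5,303),(413,345))
T("tab",(487,199),(287,337))
for n,p,z in [("rackA",(257,317),.012),("rackB",(338,313),.012),("rackC",(340,363),.012),("rackD",(259,368),.012),("knL",(557,287),.077),("knR",(580,296),.077),("pot",(549,328),.064),("dopa",(367,231),.08),("dopb",(450,219),.08),("cup",(363,396),.045),("jar",(463,389),.06)]:
    print(n,onz(t,z2o(p),z).round(4))
for n,p,z in [("pot",(254.5,351),.064)]: print(n,onz(s,z2o(p),z).round(4))
E
```

```text
big [ 0.6131 -0.0207  0.0243] [-0.23  0.02 -0.22 -0.11]
small [ 0.4816 -0.0027  0.0193] [-0.41  0.03 -0.37 -0.18]
tab [0.4857 0.2146 0.1918] [-3.37  0.56 -2.68 -1.53]
rackA [0.5313 0.3062 0.012 ]
rackB [0.542  0.1456 0.012 ]
rackC [0.4438 0.1384 0.012 ]
rackD [0.4311 0.2972 0.012 ]
knL [ 0.5912 -0.2718  0.077 ]
knR [ 0.5749 -0.3143  0.077 ]
pot [ 0.5151 -0.2587  0.064 ]
dopa [0.6926 0.0869 0.08  ]
dopb [ 0.7182 -0.0705  0.08  ]
cup [0.3819 0.0888 0.045 ]
jar [ 0.3988 -0.0986  0.06  ]
pot [ 0.5219 -0.2659  0.064 ]
```

Emit:
drive_effector(
  increments=[
    [[-0.05, -0.04, -0.05, 0, 0.087], [-0.594, -0.473, -0.05, 0.12, 0.087], [-0.594, -0.473, -0.05, 0.12, 0.087], [-0.594, -0.473, -0.05, 0.12, 0.087], [-0.594, -0.473, -0.05, 0.12, 0.087], [-0.594, -0.473, -0.05, 0.12, 0.087], [-0.594, -0.473, -0.05, 0.12, 0.087], [-0.594, -0.473, -0.05, 0.12, 0.087], [-0.594, -0.473, -0.05, 0.12, 0.087], [-0.594, -0.473, -0.05, 0.12, 0.087], [-0.594, -0.473, -0.05, 0.12, 0.087], [-0.594, -0.473, -0.05, 0.12, 0.087]],
  ],
)

```text
time: 1.4
ee_pos: [0.5153, 0.1172, 0.2902]
eef_rot: [0.2, 0.98, 0.0, 0.0]
ft_force: [1.3, 1.0, 0.2]
width: 0.087
grip_force: 0.0
```

```bash
python3 - <<'E'
from h import *
print(tool([.613,-.021,.28]), r.read_state()["joint_positions"])
E
```

```text
[-0.14402722 -0.08890966  0.01021193] [-0.70365471  0.08824297  0.42362988  1.66642335 -0.03711104  1.39430735
  0.89325493]
```

Emit:
drive_effector(
  increments=[
    [[-0.144, -0.089, 0.01, 0, 0.087], [-0.144, -0.089, 0.01, 0, 0.087], [-0.144, -0.089, 0.01, 0, 0.087], [-0.144, -0.089, 0.01, 0, 0.087], [-0.144, -0.089, 0.01, 0, 0.087], [-0.144, -0.089, 0.01, 0, 0.087], [-0.144, -0.089, 0.01, 0, 0.087]],
  ],
)

```text
time: 2.1
ee_pos: [0.6119, -0.0177, 0.28]
eef_rot: [0.199, 0.98, 0.0, -0.0]
ft_force: [-0.3, 0.2, 0.5]
width: 0.0871
grip_force: 0.0
```

```bash
python3 - <<'E'
from h import *
w=r.camera("wrist");t=r.camera("top")
s=r.read_state();print(np.round(np.linalg.inv(np.r_[np.c_[R.from_quat(s["eef_rot"]).as_matrix(),s["ee_pos"]],[[0,0,0,1]]])@w["pose"],4).tolist(),w["fx"],w["cx"],w["cy"],s["ee_pos"])
np.savez("w1.npz",**w)
cv2.imwrite("pics/w1.png",cv2.resize(w["img"][:,:,::-1],(800,600)))
E
```

```text
[[0.0003, -0.9667, -0.2559, 0.0693], [1.0, 0.0003, -0.0002, 0.0001], [0.0002, -0.2559, 0.9667, -0.1395], [0.0, 0.0, 0.0, 1.0]] 289.2437886221484 260.19121732055515 192.75052403162957 [ 0.61190642 -0.01777164  0.28020785]
```

View pics/w1.png

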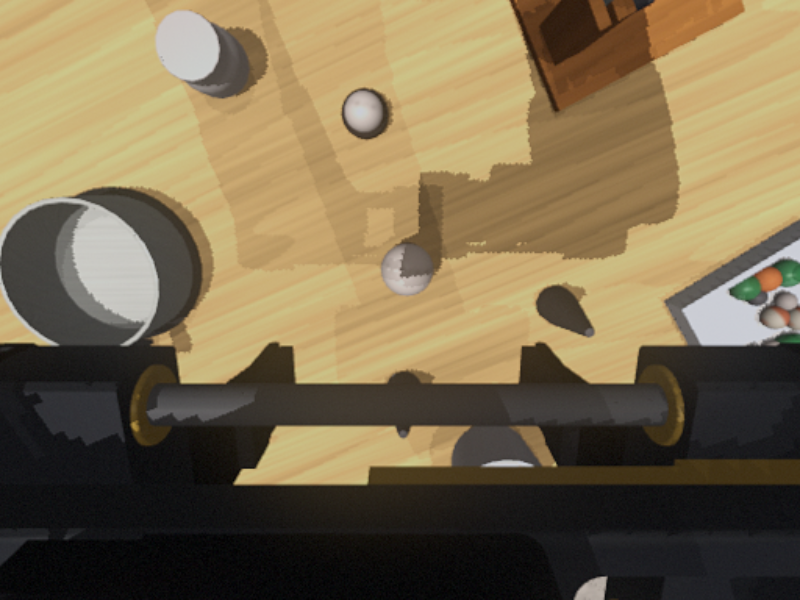

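The wrist picture shows the big ball at (407,269), clear of both dops. The pot rim is at (80,272), left of it.

```bash
python3 - <<'E'
from h import *
w=dict(np.load("w1.npz"));s,t=r.camera("scene"),r.camera("top")
print("wrist",onz(w,z2o((407,269)),.032))
# mask balls in the top/scene images: ellipse of non-wood pixels near projected position
for n,c in (("wrist",w),("top",t),("scene",s)):
    u=proj(c,[.613,-.019,.032])[0];im=c["img"].astype(int)
    sat=(im.max(2)-im.min(2))/(im.max(2)+1);k=30
    y0,x0=int(u[1])-k//2,int(u[0])-k//2
    if n=="wrist":k=44;y0,x0=int(u[1])-22,int(u[0])-22
    m=((sat<.25)&(im.max(2)>70))[y0:y0+k,x0:x0+k].astype(np.uint8)
    N,l,st,ce=cv2.connectedComponentsWithStats(m);j=1+np.argmax(st[1:,4])
    cn=max(cv2.findContours((l==j).astype(np.uint8),0,1)[0],key=len)
    cc,rad=cv2.minEnclosingCircle(cn);p=np.array(cc)+[x0,y0];print(n,p,rad,st[j],onz(c,p,.032).round(4))
E
```

```text
wrist [ 0.61578225 -0.01898132  0.032     ]
wrist [259.98784256 172.03343391] 16.52790641784668 [  7   8  33  33 857] [ 0.6157 -0.0194  0.032 ]
top [268.5 176.5] 20.506195068359375 [  0   0  30  30 899] [ 0.6153 -0.015   0.032 ]
scene [258.5 222.5] 7.905794143676758 [  8   9  16  16 193] [ 0.615  -0.0207  0.032 ]
```

Emit:
drive_effector(
  increments=[
    [[-0.004, 0, 0.05, 0, 0.087], [-0.004, 0, 0.1, 0, 0.087], [-0.004, 0, 0.15, 0, 0.087], [-0.004, 0, 0.19, 0, 0.087], [-0.004, 0, 0.22, 0, 0.087], [-0.004, 0, 0.235, 0, 0.087], [-0.004, 0, 0.245, 0, 0.087], [-0.004, 0, 0.245, 0, 0.087], [-0.004, 0, 0.245, 0, 0.087]],
  ],
  force=15,
)

```text
time: 3.2
ee_pos: [0.6168, -0.0207, 0.0364]
eef_rot: [0.2, 0.98, 0.0, 0.001]
ft_force: [-0.2, 0.2, -0.5]
width: 0.087
grip_force: 0.0
```

Emit:
drive_effector(
  increments=[
    [[0, 0, 0, 0, 0.06], [0, 0, 0, 0, 0.03], [0, 0, 0, 0, 0.03], [0, 0, 0, 0, 0.03], [0, 0, 0, 0, 0.03], [0, 0, 0, 0, 0.03]],
  ],
  force=15,
)

```text
time: 3.8
ee_pos: [0.6159, -0.0206, 0.035]
eef_rot: [0.2, 0.98, 0.0, 0.0]
ft_force: [1.4, 5.0, 2.6]
width: 0.0469
grip_force: 3.2
```

```bash
python3 - <<'E'
# pot pose from the first top and scene pictures and w1: upright rim ellipse + knuckles
import cv2
w=cv2.imread("pics/top0.png")[165:250,310:395];s=cv2.imread("pics/scene0.png")[190:275,130:215]
a=cv2.hconcat([cv2.resize(w,(400,400),interpolation=cv2.INTER_CUBIC),cv2.resize(s,(400,400),interpolation=cv2.INTER_CUBIC)])
cv2.imwrite("pics/potcrop.png",cv2.convertScaleAbs(a,alpha=1.6))
E
```

```text
(no output)
```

View pics/potcrop.png

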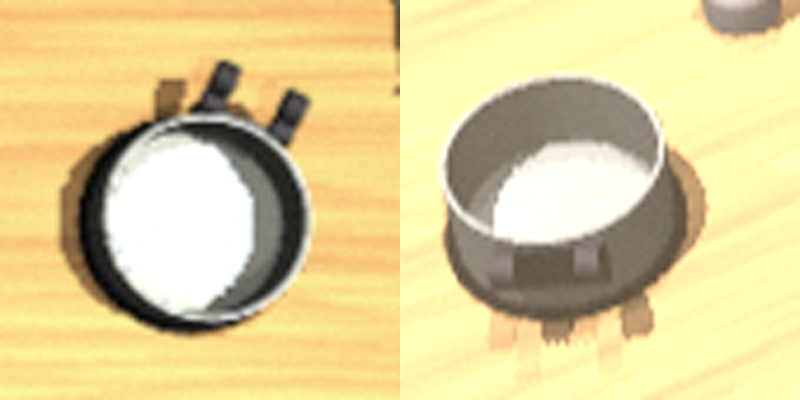

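The crops show the pot. In the top crop the rim spans x 101–310 and y 112–325, with the knuckle ends at (229,66) and (298,95). In the scene crop the rim spans x 44–265 and y 76–244, with the knuckles at (98,265) and (190,258). I'll compute the pot pose and lift the ball.

Emit:
drive_effector(
  increments=[
    [[0, 0, 0, 0, 0.03], [0, 0, -0.01, 0, 0.03], [0, 0, -0.03, 0, 0.03], [0, 0, -0.07, 0, 0.03], [0, 0, -0.12, 0, 0.03], [0, 0, -0.16, 0, 0.03], [0, 0, -0.17, 0, 0.03], [0, 0, -0.17, 0, 0.03]],
  ],
  force=15,
)

```text
time: 4.6
ee_pos: [0.6165, -0.0212, 0.2069]
eef_rot: [0.2, 0.98, 0.0, 0.001]
ft_force: [-1.3, -0.2, -1.7]
width: 0.045
grip_force: 15.0
```

```bash
python3 - <<'E'
from h import *
s,t=r.camera("scene"),r.camera("top")
th=np.linspace(0,2*np.pi,361)
def bb(c,x,y):
    p=proj(c,np.c_[x+.065*np.cos(th),y+.065*np.sin(th),0*th+.064]);return np.r_[p.min(0),p.max(0)]
cr=lambda u,v,ox,oy:np.array([ox+(u+.5)/4.706-.5,oy+(v+.5)/4.706-.5])
mt=np.r_[cr(101,112,310,165),cr(310,325,310,165)];ms=np.r_[cr(44,76,130,190),cr(265,244,130,190)]
for n,c,m in(("top",t,mt),("scene",s,ms)):
    q=least_squares(lambda X:bb(c,*X)-m,[.515,-.26]);print(n,q.x,q.fun.round(2))
    P=q.x
a=onz(t,cr(229.5,66,310,165),.066);b=onz(t,cr(298,95,310,165),.066);print(a,b,np.arctan2(-(a-b)[0],(a-b)[1]))
print(tool([P[0],P[1],.2]))
E
```

```text
top [ 0.51190453 -0.26467627] [-0.09  0.48  0.09 -0.47]
scene [ 0.51631894 -0.26425293] [-0.67 -0.36  0.68  0.25]
[ 0.60749105 -0.28060444  0.066     ] [ 0.58976495 -0.32303367  0.066     ] -0.39573966363261653
[-0.00460595 -0.26270403  0.00380831]
```

Emit:
drive_effector(
  increments=[
    [[-0.001, -0.04, 0, 0, 0.03], [-0.001, -0.085, 0, 0, 0.03], [-0.001, -0.13, 0, 0, 0.03], [-0.001, -0.175, 0, 0, 0.03], [-0.002, -0.22, 0, 0, 0.03], [-0.002, -0.25, 0, 0, 0.03], [-0.002, -0.264, 0, 0, 0.03], [-0.002, -0.264, 0, 0, 0.03]],
  ],
)

```text
time: 5.5
ee_pos: [0.5127, -0.2658, 0.2036]
eef_rot: [0.202, 0.979, -0.0, -0.001]
ft_force: [0.1, -0.2, -1.2]
width: 0.0452
grip_force: 15.0
```

Emit:
drive_effector(
  increments=[
    [[0, 0, 0.02, 0, 0.03], [0, 0, 0.06, 0, 0.03], [0, 0, 0.1, 0, 0.03], [0, 0, 0.13, 0, 0.03], [0, 0, 0.15, 0, 0.03], [0, 0, 0.16, 0, 0.03], [0, 0, 0.165, 0, 0.03], [0, 0, 0.168, 0, 0.03], [0, 0, 0.168, 0, 0.03]],
  ],
)

```text
time: 6.4
ee_pos: [0.5148, -0.2642, 0.0374]
eef_rot: [0.2, 0.98, 0.0, 0.0]
ft_force: [-0.1, 0.3, -1.2]
width: 0.0448
grip_force: 15.0
```

Emit:
drive_effector(
  increments=[
    [[0, 0, 0.002, 0, 0.03], [0, 0, 0.004, 0, 0.03], [0, 0, 0.005, 0, 0.03], [0, 0, 0.005, 0, 0.03]],
  ],
)

```text
time: 6.8
ee_pos: [0.5142, -0.2644, 0.032]
eef_rot: [0.2, 0.98, 0.0, -0.0]
ft_force: [-0.1, 0.2, -1.0]
width: 0.0452
grip_force: 15.0
```

Emit:
drive_effector(
  increments=[
    [[0, 0, 0.0005, 0, 0.03], [0, 0, 0.001, 0, 0.03], [0, 0, 0.0015, 0, 0.03], [0, 0, 0.0015, 0, 0.03]],
  ],
)

```text
time: 7.2
ee_pos: [0.5146, -0.2646, 0.031]
eef_rot: [0.2, 0.98, 0.0, 0.0]
ft_force: [-0.8, 0.8, 5.2]
width: 0.0449
grip_force: 15.0
```

Emit:
drive_effector(
  increments=[
    [[0, 0, 0, 0, 0.05], [0, 0, 0, 0, 0.055], [0, 0, 0, 0, 0.065], [0, 0, 0, 0, 0.065], [0, 0, -0.01, 0, 0.065], [0, 0, -0.03, 0, 0.065], [0, 0, -0.07, 0, 0.065], [0, 0, -0.12, 0, 0.065], [-0.03, 0, -0.15, 0, 0.065], [-0.08, 0, -0.16, 0, 0.065], [-0.13, 0, -0.16, 0, 0.065], [-0.13, 0, -0.16, 0, 0.065]],
  ],
)

```text
time: 8.4
ee_pos: [0.6378, -0.3155, 0.1876]
eef_rot: [0.199, 0.98, -0.001, -0.001]
ft_force: [-0.6, 1.2, -1.1]
width: 0.065
grip_force: 0.0
```

Emit:
drive_effector(
  increments=[
    [[0, 0, 0, 0, 0.065], [0, 0, 0, 0, 0.065]],
  ],
)

```text
time: 8.6
ee_pos: [0.6328, -0.3157, 0.1911]
eef_rot: [0.201, 0.98, -0.0, -0.0]
ft_force: [0.1, -0.8, 0.1]
width: 0.0651
grip_force: 0.0
```

```bash
python3 - <<'E'
from h import *
w=r.camera("wrist");np.savez("w2.npz",**w)
cv2.imwrite("pics/w2.png",cv2.resize(w["img"][:,:,::-1],(800,600)))
E
```

```text
(no output)
```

View pics/w2.png

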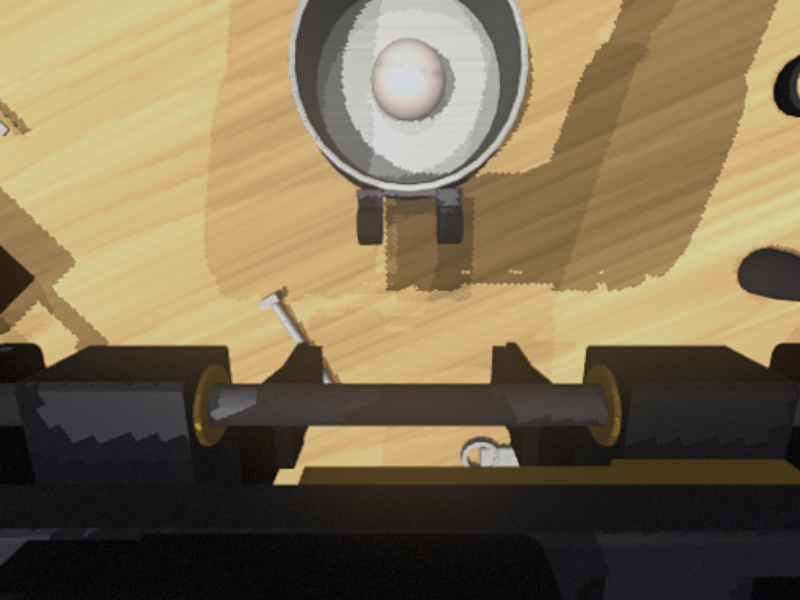

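The picture shows the big ball at (408,79), lying on the pot's floor. The pot's knuckles span x 358–383 and 438–463, with outer ends at y≈244. The rim spans x 290–528.

```bash
cat >> h.py <<'E'
th=np.linspace(0,2*np.pi,361)
def tube(y0,y1,rad=.011):
    "points of a hinge tube about the y axis"
    return np.vstack([np.c_[rad*np.cos(th),0*th+y,rad*np.sin(th)] for y in(y0,y1)])
def potpts(x,y,a,L):return R.from_euler("z",a).apply(L)+[x,y,0]
H=np.array([.084,0,.066])
def potfit(c,rim,kn,wt=1):
    "rim: [umin,umax,vmax] ; kn: two [umin,umax,vmax], native pixels"
    rm=np.c_[.065*np.cos(th),.065*np.sin(th),0*th+.064]
    def f(X):
        e=[]
        for L,m in((rm,rim),(tube(.016,.030)+H,kn[0]),(tube(-.030,-.016)+H,kn[1])):
            p=proj(c,potpts(*X,L));e+=list(np.array([p[:,0].min(),p[:,0].max(),p[:,1].max()])-m)
        return np.array([v for v in e if np.isfinite(v)])
    q=least_squares(f,[.514,-.2645,-.4]);return q.x,q.fun
E
python3 - <<'E'
from h import *
w=dict(np.load("w2.npz"));g=cv2.cvtColor(w["img"],cv2.COLOR_RGB2GRAY).astype(int)
print(g[140:144,224:304].mean(0).astype(int)); print(g[115:165,235:240].mean(1).astype(int),g[115:165,286:291].mean(1).astype(int))
Z=lambda a:[(a[0]+.5)/1.5625-.5,(a[1]+.5)/1.5625-.5,(a[2]+.5)/1.5625-.5]
for k in ([Z([358,383,245]),Z([438,463,243.5])],[Z([438,463,243.5]),Z([358,383,245])]):
    x,f=potfit(w,Z([290,528,np.nan]),k);print(x,f.round(2),potpts(*x,H))
E
```

```text
[163 163 164 155  99  62  66  67  66  65  66  67  65  65  65  66  64  65
  67  63  72 126 152 111  83  85  87  96 102 104 100 101 102 103 104 105
 107 107 107 107 107 107 106 106 106 105 105 105 105 106 105 106 106 106
 103  79  49  56  59  59  56  56  53  53  53  53  53  54  53  53  53  50
  63  87  84  84  83  84  91 108]
[192 195 169 107  64  58  85 101 103  99  86  70  64  65  65  65  66  61
  58  61  61  63  65  64  62  65  65  66  66  66  66  65  64  64  64  64
  62  60  61  57  54  87 173 181 176 176 174 172 170 170] [200 155  84  49  47  72 107 112 111 111 110 110 108 107 107 111  80  55
  63  65  66  58  52  54  54  53  53  53  53  53  52  52  52  51  50  50
  50  50  47  47  43  82  89  89  89  88  89  87  88  87]
[ 0.51619089 -0.26586232 -0.37131331] [ -2.67   0.    51.06  52.83   1.23 -51.38 -49.76   3.79] [ 0.59446642 -0.29634084  0.066     ]
[ 0.51471912 -0.26403277 -0.39178573] [-1.52  1.49 -0.74  1.01  0.32 -0.88  0.61 -0.05] [ 0.59235433 -0.29610728  0.066     ]
```

The fit puts the pot at (0.5147, -0.264) with yaw -0.39. Next I go above the rack.

```bash
python3 - <<'E'
from h import *
s=r.read_state();print(s["joint_positions"].round(3),tool([.487,.20,.33]))
E
```

```text
[-0.004  0.605  0.626  1.309 -0.35   1.336  1.783] [ 0.33656987  0.41685907 -0.1384685 ]
```

Emit:
drive_effector(
  increments=[
    [[0, 0, -0.05, 0, 0.065], [0, 0, -0.1, 0.1, 0.065], [0.02, 0, -0.14, 0.2, 0.065], [0.02, 0, -0.14, 0.3, 0.065]],
  ],
)

```text
time: 9.05
ee_pos: [0.6141, -0.3089, 0.3393]
eef_rot: [0.347, 0.938, 0.0, 0.005]
ft_force: [-0.2, -0.8, 0.2]
width: 0.065
grip_force: 0.0
```

```bash
python3 - <<'E'
from h import *
s=r.read_state();print(s["joint_positions"].round(3),tool([.487,.20,.33]))
E
```

```text
[-0.048  0.511  0.727  1.148 -0.335  1.585  1.466] [0.42768579 0.30371306 0.0064269 ]
```

Emit:
drive_effector(
  increments=[
    [[0.03, 0.02, 0, 0.1, 0.05], [0.06, 0.045, 0, 0.2, 0.05], [0.1, 0.07, 0, 0.3, 0.05], [0.14, 0.1, 0, 0.4, 0.05], [0.18, 0.13, 0, 0.5, 0.05], [0.22, 0.155, 0, 0.6, 0.05], [0.26, 0.185, 0, 0.7, 0.05], [0.3, 0.21, 0, 0.79, 0.05], [0.34, 0.24, 0, 0.79, 0.05], [0.38, 0.27, 0, 0.79, 0.05], [0.42, 0.3, 0, 0.79, 0.05], [0.428, 0.304, 0, 0.79, 0.05]],
  ],
)

```text
time: 10.25
ee_pos: [0.482, 0.207, 0.3306]
eef_rot: [0.676, 0.737, 0.001, -0.001]
ft_force: [-1.0, 0.2, -0.1]
width: 0.0504
grip_force: 0.0
```

Emit:
drive_effector(
  increments=[
    [[0, 0, 0, 0, 0.05], [0, 0, 0, 0, 0.05]],
  ],
)

```text
time: 10.45
ee_pos: [0.4854, 0.1992, 0.331]
eef_rot: [0.68, 0.734, 0.001, -0.0]
ft_force: [0.9, -0.5, 0.1]
width: 0.05
grip_force: 0.0
```

```bash
python3 - <<'E'
from h import *
w=r.camera("wrist");np.savez("w3.npz",**w);s=r.read_state();print(s["joint_positions"].round(3),R.from_quat(s["eef_rot"]).as_matrix()[:,1].round(3))
cv2.imwrite("pics/w3.png",cv2.resize(w["img"][:,:,::-1],(800,600)))
E
```

```text
[-1.022  0.064  0.581  1.611 -0.036  1.476 -0.363] [0.997 0.075 0.001]
```

View pics/w3.png

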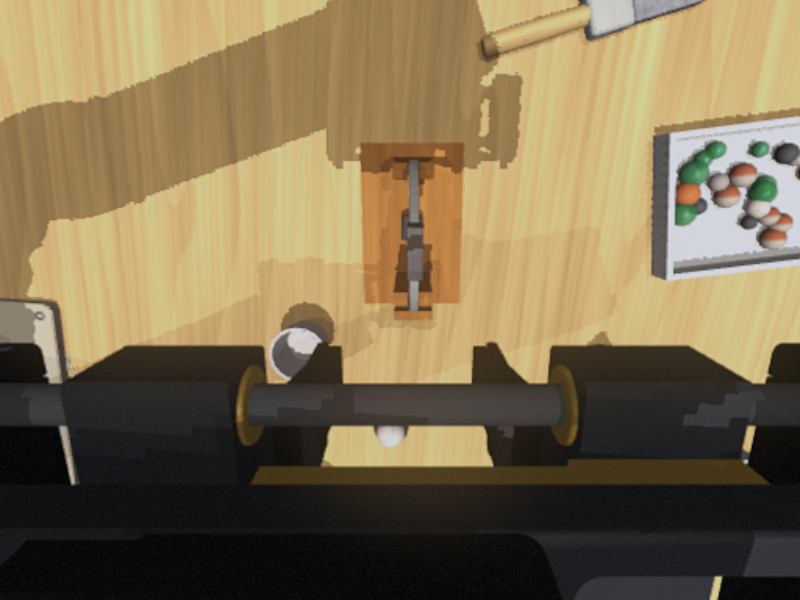

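The picture shows the rack base with corners (361,144), (463,143), (461,303), (364,304), and the lid edge-on at x≈413 with the tab around (415,260). I'll fit the rack and check the tab in a crop.

```bash
python3 - <<'E'
from h import *
w=dict(np.load("w3.npz"))
L=np.array([[-.05,.08,.012],[.05,.08,.012],[.05,-.08,.012],[-.05,-.08,.012]])
m=np.array([z2o(p) for p in((361,144),(463,143),(461,303),(364,304))])
q=least_squares(lambda X:(proj(w,potpts(*X,L))-m).ravel(),[.487,.2216,.08]);print(q.x,q.fun.round(1))
tab=np.array([[a,b,c] for c in(.023+.170,.023+.138) for a,b in((-.005,-.017),(.005,-.017),(.005,.017),(-.005,.017))])
p=proj(w,potpts(*q.x,tab));print(p.round(1).tolist())
im=w["img"][85:205,215:315,::-1].copy()
big=cv2.convertScaleAbs(cv2.resize(im,(500,600),interpolation=cv2.INTER_CUBIC),alpha=2)
two=big.copy();
for i in range(4):
    a=((p[[i,(i+1)%4]]-[215,85]+.5)*5-.5).astype(int);cv2.line(two,tuple(map(int,a[0])),tuple(map(int,a[1])),(0,0,255),1)
cv2.imwrite("pics/w3c.png",cv2.hconcat([big[:,100:400],two[:,100:400]]))
E
```

```text
[0.48934098 0.22509665 0.08425026] [-0.7 -0.3  0.6 -0.1 -0.6  0.4  0.7  0.1]
[[260.7, 180.6], [270.9, 180.5], [270.9, 145.6], [260.4, 145.7], [260.7, 174.3], [269.8, 174.2], [269.9, 142.6], [260.4, 142.7]]
```

View pics/w3c.png

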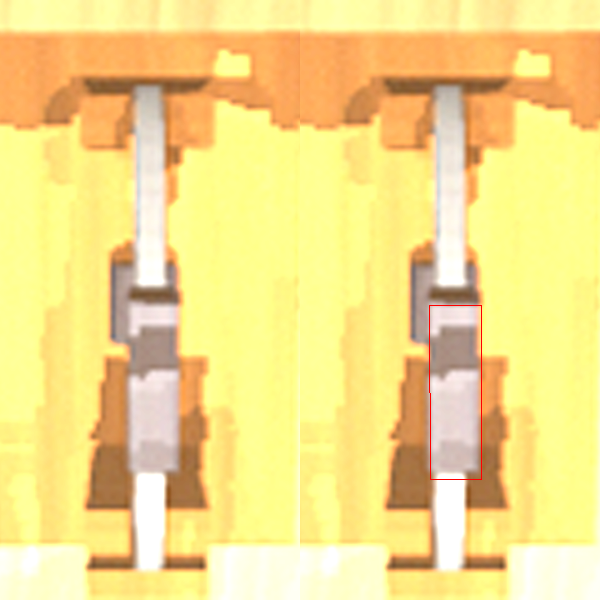

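```bash
python3 - <<'E'
from h import *
print(tool([.489,.225,.184]))
E
```

```text
[0.02573971 0.00520894 0.14701411]
```

Emit:
drive_effector(
  increments=[
    [[0.0257, 0.005, 0.03, 0, 0.05], [0.0257, 0.005, 0.07, 0, 0.05], [0.0257, 0.005, 0.1, 0, 0.05], [0.0257, 0.005, 0.125, 0, 0.05], [0.0257, 0.005, 0.14, 0, 0.05], [0.0257, 0.005, 0.147, 0, 0.05], [0.0257, 0.005, 0.147, 0, 0.05], [0.0257, 0.005, 0.147, 0, 0.05]],
  ],
  force=40,
)

```text
time: 11.3
ee_pos: [0.489, 0.2266, 0.1845]
eef_rot: [0.679, 0.734, 0.001, 0.0]
ft_force: [0.7, -0.7, -0.5]
width: 0.0505
grip_force: 0.0
```

Emit:
drive_effector(
  increments=[
    [[0, 0, 0, 0, 0.03], [0, 0, 0, 0, 0.02], [0, 0, 0, 0, 0.014], [0, 0, 0, 0, 0.005], [0, 0, 0, 0, 0.005], [0, 0, 0, 0, 0.005], [0, 0, 0, 0, 0.005], [0, 0, 0, 0, 0.005]],
  ],
  force=40,
)

```text
time: 12.1
ee_pos: [0.4883, 0.2271, 0.1835]
eef_rot: [0.679, 0.734, 0.0, -0.0]
ft_force: [-0.0, -0.4, 0.6]
width: 0.0098
grip_force: 40.0
```

```bash
python3 - <<'E'
from h import *
s=r.read_state();print(s["ee_pos"].round(4),s["torque"],R.from_quat(s["eef_rot"]).as_matrix()[:,1].round(4))
E
```

```text
[0.4883 0.2271 0.1835] [-0.06745566  0.06071094 -0.02094035] [0.997  0.0779 0.    ]
```

Emit:
drive_effector(
  increments=[
    [[0, 0, -0.004, 0, 0.005], [0, 0, -0.012, 0, 0.005], [0, 0, -0.025, 0, 0.005], [0, 0, -0.04, 0, 0.005], [0, 0, -0.055, 0, 0.005], [0, 0, -0.07, 0, 0.005], [0, 0, -0.085, 0, 0.005], [0, 0, -0.1, 0, 0.005], [0, 0, -0.112, 0, 0.005], [0, 0, -0.12, 0, 0.005], [0, 0, -0.125, 0, 0.005], [0, 0, -0.125, 0, 0.005]],
  ],
  force=40,
)

```text
time: 13.3
ee_pos: [0.4884, 0.2271, 0.309]
eef_rot: [0.679, 0.734, 0.0, 0.0]
ft_force: [0.2, 0.9, -2.8]
width: 0.0101
grip_force: 40.0
```

```bash
python3 - <<'E'
from h import *
s=r.read_state();R0=R.from_quat(s["eef_rot"]).as_matrix()
c=r.camera("top");cv2.imwrite("pics/top_l.png",c["img"][:,:,::-1])
print(s["ee_pos"].round(4),s["joint_positions"].round(3),tool([.5924,-.2961,.3085]),np.arctan2(R0[1,1],R0[0,1])+.392)
E
```

```text
[0.4884 0.2271 0.309 ] [-1.037  0.108  0.568  1.616 -0.059  1.434 -0.387] [-5.29660610e-01  6.30588665e-02 -1.13939685e-04] 0.46994715748991434
```

Emit:
drive_effector(
  increments=[
    [[-0.015, 0, 0, 0, 0.005], [-0.045, 0.005, 0, 0.03, 0.005], [-0.085, 0.01, 0, 0.07, 0.005], [-0.125, 0.015, 0, 0.11, 0.005], [-0.165, 0.02, 0, 0.15, 0.005], [-0.205, 0.025, 0, 0.19, 0.005], [-0.245, 0.03, 0, 0.23, 0.005], [-0.285, 0.035, 0, 0.27, 0.005], [-0.325, 0.04, 0, 0.31, 0.005], [-0.365, 0.045, 0, 0.35, 0.005], [-0.395, 0.05, 0, 0.38, 0.005], [-0.41, 0.053, 0, 0.4, 0.005]],
  ],
)

```text
time: 14.55
ee_pos: [0.5715, -0.1833, 0.3084]
eef_rot: [0.814, 0.581, -0.001, 0.001]
ft_force: [0.8, -0.3, -2.8]
width: 0.0096
grip_force: 40.0
```

```bash
python3 - <<'E'
from h import *
s=r.read_state();R0=R.from_quat(s["eef_rot"]).as_matrix()
print(s["ee_pos"].round(4),s["joint_positions"].round(3),tool([.5924,-.2961,.3085]),np.arctan2(R0[1,1],R0[0,1])+.392)
E
```

```text
[ 0.5715 -0.1833  0.3084] [-0.464  0.33   0.903  1.468 -0.257  1.468  0.109] [-9.99175148e-02  5.63308304e-02  5.58448186e-05] 0.06231375955449231
```

Emit:
drive_effector(
  increments=[
    [[-0.02, 0.01, 0, 0.02, 0.005], [-0.05, 0.03, 0, 0.05, 0.005], [-0.08, 0.045, 0, 0.07, 0.005], [-0.094, 0.054, 0, 0.07, 0.005], [-0.1, 0.056, 0.01, 0.07, 0.005], [-0.1, 0.056, 0.03, 0.07, 0.005], [-0.1, 0.056, 0.04, 0.07, 0.005], [-0.1, 0.056, 0.045, 0.07, 0.005], [-0.1, 0.056, 0.045, 0.07, 0.005], [-0.1, 0.056, 0.045, 0.07, 0.005]],
  ],
)

```text
time: 15.55
ee_pos: [0.5948, -0.2899, 0.2641]
eef_rot: [0.831, 0.556, 0.0, 0.0]
ft_force: [0.1, -0.3, -3.1]
width: 0.0098
grip_force: 40.0
```

```bash
python3 - <<'E'
from h import *
c=r.camera("scene");t=r.camera("top");w=r.camera("wrist")
for n,q in(("s4",c),("t4",t),("w4",w)):np.savez(n+".npz",**q)
s=r.read_state();R0=R.from_quat(s["eef_rot"]).as_matrix()
print(s["ee_pos"].round(4),R0.round(4),tool([.5924,-.2961,.2265]),np.arctan2(R0[1,1],R0[0,1])+.392)
u=proj(c,[.5924,-.2961,.1])[0].astype(int);print(u)
i=c["img"][u[1]-45:u[1]+55,u[0]-60:u[0]+40,::-1]
j=w["img"][:,:,::-1]
cv2.imwrite("pics/s4.png",cv2.hconcat([cv2.convertScaleAbs(cv2.resize(i,(600,600),interpolation=cv2.INTER_CUBIC),alpha=1.5),cv2.resize(cv2.resize(j,(200,150)),(200,600))[:, :]]))
E
```

```text
[ 0.5948 -0.2902  0.2642] [[ 3.818e-01  9.243e-01  1.000e-03]
 [ 9.243e-01 -3.818e-01 -3.000e-04]
 [ 1.000e-04  1.100e-03 -1.000e+00]] [-6.38522613e-03  1.64485413e-05  3.77280195e-02] 0.00029072697494919586
[159 238]
```

View pics/s4.png

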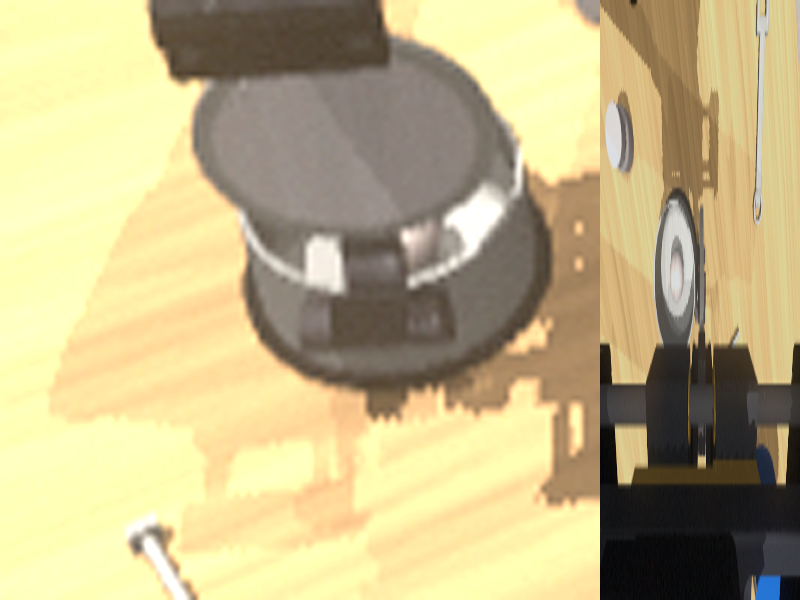

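The scene crop shows the lid's knuckle at about (375,265), above the gap between the pot's knuckles at (317,318) and (431,318). The lid is upright. I'll measure the pot rim and lid disc offsets in the same images with an edge fit.

```bash
cat >> h.py <<'E'
from scipy.ndimage import map_coordinates
def score(c,curves,s=.7):
    "mean image gradient across projected curves"
    g=cv2.GaussianBlur(cv2.cvtColor(c["img"],cv2.COLOR_RGB2GRAY).astype(np.float32),(0,0),s)
    gx,gy=cv2.Sobel(g,5,1,0,ksize=3),cv2.Sobel(g,5,0,1,ksize=3);tot=0
    for C in curves:
        p=proj(c,C);d=np.gradient(p,axis=0);d/=np.linalg.norm(d,axis=1)[:,None]+1e-9
        f=lambda a:map_coordinates(a,[p[:,1],p[:,0]],order=1,mode="nearest")
        tot+=np.minimum(np.abs(-f(gx)*d[:,1]+f(gy)*d[:,0]),150).mean()
    return tot
def best(fn,x0,span,n=21):
    "grid search then halve twice"
    x0=np.array(x0,float)
    for k in range(3):
        G=np.linspace(-span,span,n);S=np.array([[fn(x0+[a,b]) for b in G] for a in G])
        i=np.unravel_index(S.argmax(),S.shape);x0=x0+[G[i[0]],G[i[1]]];span/=4
    return x0,S.max()
circ=lambda rad,z:np.c_[rad*np.cos(th),rad*np.sin(th),0*th+z]
E
python3 - <<'E'
from h import *
ld=lambda n:dict(np.load(n+".npz"))
s4,t4,w4,w2=map(ld,("s4","t4","w4","w2"))
s0=dict(s4);s0["img"]=cv2.imread("pics/scene0.png")[:,:,::-1].copy()
t0=dict(t4);t0["img"]=cv2.imread("pics/top0.png")[:,:,::-1].copy()
for n,c in(("s0",s0),("t0",t0),("w2",w2),("w4",w4)):
    fn=lambda X:score(c,[potpts(*X,0,circ(.065,.064)),potpts(*X,0,circ(.061,.064))])
    print(n,"pot",best(fn,[.5147,-.264],.008))
st=r.read_state();F=R.from_euler("z",-.392)
O=st["ee_pos"]-[0,0,.1605]
tt=th[(th>np.pi*.85)|(th<np.pi*.15)] ; lo=np.linspace(-np.pi*1.1,np.pi*.1,300)
def disc(X,xo):return F.apply(np.c_[0*lo+xo+X[0],.06*np.cos(lo)+X[1],.082+.06*np.sin(lo)])+O
for n,c in(("s4",s4),):
    print(n,"lid dx,dy",best(lambda X:score(c,[disc(X,.003)]),[0,0],.008),best(lambda X:score(c,[disc(X,.003),disc(X,-.003)]),[0,0],.008))
print("lid O",O)
E
```

```text
s0 pot (array([ 0.51715, -0.2651 ]), np.float64(273.59276446159))
t0 pot (array([ 0.51165, -0.26185]), np.float64(277.179399661537))
w2 pot (array([ 0.514 , -0.2641]), np.float64(179.51889853396628))
w4 pot (array([ 0.5152, -0.265 ]), np.float64(171.33189686947713))
s4 lid dx,dy (array([-0.00105,  0.00095]), np.float64(106.56415076530642)) (array([ 0.0023 , -0.00115]), np.float64(196.71214866361333))
lid O [ 0.59478349 -0.290181    0.10372876]
```

Emit:
drive_effector(
  increments=[
    [[-0.003, 0, 0, 0, 0.005], [-0.0053, 0, 0, 0, 0.005], [-0.0053, 0, 0.004, 0, 0.005], [-0.0053, 0, 0.01, 0, 0.005], [-0.0053, 0, 0.015, 0, 0.005], [-0.0053, 0, 0.02, 0, 0.005], [-0.0053, 0, 0.025, 0, 0.005], [-0.0053, 0, 0.025, 0, 0.005]],
  ],
)

```text
time: 16.5
ee_pos: [0.5923, -0.2948, 0.2375]
eef_rot: [0.831, 0.556, -0.0, -0.001]
ft_force: [0.4, -1.1, -2.1]
width: 0.0101
grip_force: 40.0
```

Emit:
drive_effector(
  increments=[
    [[0, 0, 0.003, 0, 0.005], [0, 0, 0.006, 0, 0.005], [0, 0, 0.009, 0, 0.005], [0, 0, 0.011, 0, 0.005], [0, 0, 0.0125, 0, 0.005], [0, 0, 0.0125, 0, 0.005], [0, 0, 0.0125, 0, 0.005]],
  ],
)

```text
time: 17.2
ee_pos: [0.5925, -0.2951, 0.226]
eef_rot: [0.831, 0.556, 0.0, 0.0]
ft_force: [0.6, -0.4, -3.3]
width: 0.0094
grip_force: 40.0
```

```bash
python3 - <<'E'
from h import *
P=[]
c=r.camera("scene");t=r.camera("top");w=r.camera("wrist");s=r.read_state()
for n,q in(("s5",c),("t5",t),("w5",w)):np.savez(n+".npz",**q)
R0=R.from_quat(s["eef_rot"]).as_matrix();print(s["ee_pos"].round(4),tool([.5927,-.295,.2265]).round(4),np.arctan2(R0[1,1],R0[0,1])+.392,s["ft_force"],s["torque"])
im=c["img"][:,:,::-1]
u=proj(c,[.5924,-.2961,.066])[0].astype(int)
a=im[u[1]-35:u[1]+25,u[0]-40:u[0]+40]
cv2.imwrite("pics/s5.png",cv2.convertScaleAbs(cv2.resize(a,(800,600),interpolation=cv2.INTER_CUBIC),alpha=2.2));print(u)
E
```

```text
[ 0.5926 -0.2951  0.2261] [ 0.0001  0.0001 -0.0004] -3.832656050306582e-07 [-0.53364517 -1.36020417 -2.79097115] [-0.1618458   0.04589947  0.01958997]
[161 246]
```

View pics/s5.png

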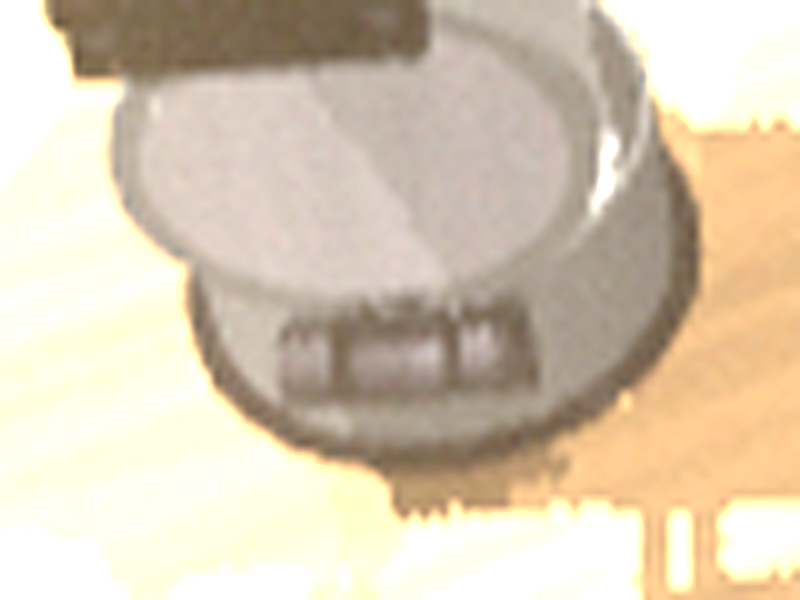

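The picture shows the lid's knuckle (395,363) seated in the gap between the pot's knuckles (306,363) and (484,351). The axial clearance is about equal on each side. I'll quantify the vertical line-up numerically.

```bash
python3 - <<'E'
from h import *
c=dict(np.load("s5.npz"));g=cv2.cvtColor(c["img"],cv2.COLOR_RGB2GRAY).astype(int)
print(g[238:254,146:176])
E
```

```text
[[92 96 99 98 97 96 96 95 94 94 94 95 95 96 96 96 97 99 96 92 84 86 80 79
  74 75 75 73 74 75]
 [81 89 90 91 95 93 94 96 95 96 95 95 94 94 97 91 93 91 92 87 78 76 75 72
  77 74 70 72 73 74]
 [82 82 81 83 85 86 86 89 90 87 85 84 90 80 81 73 74 76 84 76 77 72 75 76
  68 64 63 69 73 74]
 [85 87 83 83 80 81 77 80 77 74 74 63 75 71 65 58 55 70 74 69 79 61 65 67
  57 54 55 62 73 73]
 [90 89 89 88 75 75 71 74 68 61 65 53 56 70 63 57 56 60 55 51 71 50 52 50
  49 50 52 53 76 74]
 [91 88 91 75 63 64 61 63 55 53 54 55 53 54 51 52 55 54 55 49 50 62 56 71
  54 54 47 50 71 74]
 [90 91 87 59 69 59 69 66 53 51 53 56 54 54 54 54 58 55 63 50 50 76 75 87
  62 58 48 51 64 74]
 [90 90 82 70 79 69 80 77 52 50 59 63 66 67 63 69 70 77 81 59 50 81 83 85
  71 61 52 49 61 73]
 [92 90 87 78 78 80 79 79 55 53 66 71 73 76 75 76 83 87 89 64 51 78 77 79
  73 58 55 53 59 73]
 [90 89 86 73 77 77 77 76 54 53 68 71 72 73 74 70 78 79 80 61 52 70 70 72
  62 56 54 52 53 74]
 [92 91 83 71 73 71 69 72 53 53 61 66 67 66 65 64 69 68 71 59 53 61 63 60
  62 56 53 52 50 74]
 [83 90 84 63 65 63 64 64 54 54 55 63 60 61 58 61 63 62 62 55 50 55 55 59
  55 53 58 58 56 73]
 [63 80 87 67 60 60 59 58 54 54 55 57 56 57 59 57 59 61 59 60 65 62 64 65
  65 63 66 68 67 74]
 [57 58 71 67 68 67 66 68 71 65 64 66 64 66 64 63 68 67 70 67 73 73 71 73
  71 71 73 73 75 75]
 [55 57 58 59 73 76 85 83 87 81 75 75 73 75 72 74 73 73 72 72 73 73 73 71
  71 73 72 67 69 66]
 [95 63 58 56 59 70 75 81 84 87 76 73 75 73 74 74 75 77 73 71 73 75 75 74
  66 63 65 54 54 50]]
```

Emit:
drive_effector(
  increments=[
    [[0, -0.0005, -0.0006, 0, 0.005], [0, -0.0005, -0.0006, 0, 0.005], [0, -0.0005, -0.0006, 0, 0.005], [0, -0.0005, -0.0006, 0, 0.005], [0, -0.0005, -0.0006, 0, 0.005]],
  ],
)

```text
time: 17.85
ee_pos: [0.5921, -0.2948, 0.2265]
eef_rot: [0.831, 0.556, 0.0, -0.0]
ft_force: [0.2, -0.1, -2.4]
width: 0.0098
grip_force: 40.0
```

```bash
python3 - <<'E'
from h import *
c=r.camera("wrist");s=r.read_state();print(s["ft_force"],abs(s["joint_vel"]).max())
print(r.close_job())
E
```

```text
[ 0.41236197 -0.53643403 -2.30951932] 0.0019519765151899092
the job is handed in; nothing more can be done
None
```

The big ball is on the pot's floor, and the job was handed in at about 18 s with the lid held still in the gripper, its knuckle between the pot's two; I estimate the holes line up to within about 2 mm (the 7 mm pin allows about 5 mm), though I did not test it with the pin and the hand-in returned no verdict.

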